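# Set up the espresso station

### The arm

A 6-joint arm with a two-finger parallel gripper is mounted at the origin on the work surface. World frame = base frame: x ahead of the robot, y to its left, z up, the work surface at z = 0. Lengths are in m, angles in rad, forces in N, time in s.
With the tool pointing down it reaches from about 0.375 to 0.975 m from the base axis. Payload 3.8 kg.
Tool frame: the origin (TCP) lies midway between the tips of the shut fingers; the grasp point (between the pads) lies manip.pinch_z behind it (manip.pinch_z is the distance from the TCP to the grasp point, in m); z points along the fingers, y is the line along which they close (so a half turn about z gives the same grasp; the last joint's range is limited). The gripper opens to 88 mm and grips with 3 to 60 N. Pads are 18 mm wide; open, the fingers measure 123 mm over their backs; the gripper's body (75 mm by 187 mm) begins 45 mm behind the grasp point.
Start: joints at [1.203, 0.264, 1.604, -0, 1.274, -0.037], TCP at [0.219, 0.638, 0.239] pointing down, gripper open.
Joint ranges: [-2.63, 2.63], [-0.94, 2.18], [0.31, 2.57], [-1.31, 4.45], [0, 2.66], [-2.55, 2.55]. Speed limits (rad/s): [2.57, 2.57, 3.14, 3.14, 3.14, 3.14].

### API

Orientations are given as a unit quaternion [w, x, y, z].
In Python, from workcell import manip, optics gives the robot as it stands. The module is installed in compiled form; this text tells all that it offers.
- The arm moves only by the shell command python3 -m creep 'ROWS' [FORCE]. ROWS is JSON, a list of rows, each a list of 3 entries, a list of its own where there are three numbers: the closure, from 0 (fully open) to 1 (shut), then the shift along the tool's x, y, z in units of 50 mm (1.0 is 50 mm), then the turn about the tool's z in units of 5 degrees (1.0 is 5 degrees). In form: [[gripper, [x, y, z], spin], ...]. A call has 1 to 10 rows; each row shifts and turns the commanded pose from where the row before left it, along the tool's axes as they then stand; what a row does not reach is not made up. A row lasts 1/10 s, in which the tool goes at most 50 mm and 8.59 degrees, less where a joint would pass 70% of its speed; a pose out of reach is approached as far as the arm can. A call is refused whole if a number of a shift passes 1 or a number of a turn 1, either way. A call with a gripper value outside its range is refused whole. The fingers move at their own pace and stop on an object; FORCE is the grip in N (left out, the last holds). Time passes only in rows, so rows that do not move let the fingers close. It gives the time, the measured TCP pose, the force, the opening and the grip force at its end, in the units of the state.
- manip.sense(): the state, without advancing time (a new reading comes with each control period).
- optics.camera(name): name is "scene" or "top"; returns the picture (400x640x3 uint8, red, green, blue); there is no depth.
- optics.camera_model(name): a dict with "intrinsics" (3x3 intrinsics, pixels), "cam_to_world" (4x4, takes a point from camera to world coordinates). Camera axes: x right, y up, looking along -z (the intrinsics and any distortion apply to the point x, -y, -z); pixel columns grow to the right and rows downward; lengths in m; the calibration is good to about 2 mm. A picture is of the moment at which its call begins. camera_model takes no time and is no camera call.
- manip.hand_in(): hands the job in; it is judged then, once.
Trained networks look in the newest picture that a camera, given by its name, has taken for a name from the list of things; names that differ only in an ending like _2 or _b are one class to them, and where a whole thing is asked for, a point or a joint stands for the part that bears it (a point fixed in the world has none). Each returns a list of dicts, best first, with "score" (0 to 1); they miss things now and then, are a little off and sometimes report something else, mostly with a low value. They report only what shows in the picture. A call takes as long as a camera call. They do not tell look-alikes from the thing itself.
- optics.spot_in(camera, label): "bbox" ([left, top, right, bottom] in pixels, round what is visible of it).
- optics.place_of(camera, label): "pixel" ([column, row] in pixels: a listed point, or the origin of a listed thing).
The state is a dict: "clock": time; "q": joint angles; "dq": joint speeds; "effort": joint torques, N m; "tcp_pos": TCP position; "tcp_rot": TCP orientation; "force": force on the tool from outside, world axes, zero at the start; "ft_torque": the same for the moment, N m; "gripper_width": finger opening in m; "grasp_force": force on a finger pad.
Only numpy, scipy, OpenCV 4.12 (cv2) and the standard library are available. Lean on these libraries where they do the work, as an engineer would, in place of code of your own. Each camera call takes 0.05 s, during which the arm holds its last target. There are 200 camera calls.

### The job

Set the espresso station up for service: stand the big tamper in the big round wooden stand and the small tamper in the small round one, stand the milk carton upright in its rectangular tray, and feed the bean tube crosswise into the open upper end of the sloping feeder so that it rolls down to the bottom stop. Leave the white cup and the shot glass standing where they are.

Things in the scene. Friction and masses are not known exactly. Their poses are not given: they have to be found in the camera images.
- big_tamper_mid (a point): Big coffee tamper standing upright, 90 mm tall: steel disc foot 58 mm across and 22 mm high, above it an 8 mm neck and a plain round wooden handle 30 mm across from 30 to 90 mm height. The point is on its axis, half-way up (45 mm above the underside); z is up along the axis. Grip it by the handle, about 20 mm above this point. About 0.4 kg.
- small_tamper_mid (a point): Small coffee tamper standing upright, 80 mm tall: steel disc foot 38 mm across and 18 mm high, above it an 8 mm neck and a plain round wooden handle 24 mm across from 26 to 80 mm height. The point is on its axis, half-way up (40 mm above the underside); z is up along the axis. Grip it by the handle, about 18 mm above this point. About 0.2 kg.
- carton_mid (a point): Milk carton, a white and grey upright rigid box 64 mm (its x) by 40 mm (its y) by 100 mm tall (z), with a white 24 mm cap 10 mm high on top, 14 mm off centre toward +x. The point is its centre, 50 mm above the underside. Grip it across the 40 mm sides. About 0.25 kg.
- bean_tube_mid (a point): Closed amber glass tube with a steel cap at its +y end, lying on its side: a smooth cylinder 36 mm in diameter and 100 mm long, its axis along its own y. The point is its centre, 18 mm above the surface it lies on. It rolls easily. About 0.08 kg.
- big_stand: Fixed dark wooden round stand, 92 mm across and 16 mm high, with a round well 76 mm across whose floor is 5 mm above the table. Origin: centre of its underside on the table; z up.
- small_stand: Fixed dark wooden round stand, 71 mm across and 16 mm high, with a round well 55 mm across whose floor is 5 mm above the table. Origin: centre of its underside on the table; z up.
- carton_tray: Fixed dark wooden rectangular tray, outside 90 mm (its x) by 66 mm (its y), 16 mm high, walls 5 mm, inside 80 by 56 mm, floor 5 mm above the table; the carton fits only with its long side along the tray's long side, either way round. Origin: centre of its underside on the table; z up.
- feeder: Fixed dark wood and aluminium feeder; origin: underside centre; x uphill, y across. Ramp 118 mm wide rises from 15 mm height at x=-85 mm to 61 mm at x=+85, upper end open; dark side walls 89 mm high; stop plate 60 mm high at x=-85; bars across at x=-68 and -40, height 82. Tube crosswise at x=+45: centre 69 mm high; let go there or to 10 mm above it rolls to rest at about x=-65, height 39.
- cup: Bystander: white ceramic cup with a handle, 72 mm across the rim, 55 mm high. Origin: centre of its underside. To be left alone.
- shot_glass: Bystander: small clear shot glass, 54 mm across the rim, 55 mm high. Origin: centre of its underside. To be left alone.
Mind the look-alikes: they are no part of the job. Leave any purple or red look-alike of the part that bears small_tamper_mid alone.

How it is judged:
At the end, for the whole second after the job is handed in: Tampers and carton upright (0.1 rad) on the floor (4 mm) of their own stand or tray, centred within 13 mm (big), 12 (small), 15 (carton); tube crosswise (0.2 rad) at the feeder's bottom, x -80 to -50 mm, y within 15; all at rest; cup and glass upright (0.2 rad), moved under 30 mm (horizontal distance between big_tamper_mid and big_stand below 0.013 m and z of big_tamper_mid in the frame of big_stand below 0.054 m and angle between each of big_tamper_mid, small_tamper_mid, carton_mid's own z axis and vertical below 0.1 rad and horizontal distance between small_tamper_mid and small_stand below 0.012 m and z of small_tamper_mid in the frame of small_stand below 0.049 m and horizontal distance between carton_mid and carton_tray below 0.015 m and z of carton_mid in the frame of carton_tray below 0.059 m and x of bean_tube_mid in the frame of feeder between -0.08 and -0.05 m and y of bean_tube_mid in the frame of feeder between -0.015 and 0.015 m and z of bean_tube_mid in the frame of feeder below 0.055 m and angle between the y axis of bean_tube_mid and the y axis of feeder, either way round below 0.2 rad and linear speed of each of big_tamper, small_tamper, carton, bean_tube below 0.01 m/s and distance of each of cup, shot_glass from where it was at the start of the episode below 0.03 m and angle between each of cup, shot_glass's own z axis and vertical below 0.2 rad); the robot touches nothing.
It fails at once if the white cup is knocked over or shoved away (distance of cup from where it was at the start of the episode above 0.03 m or angle between cup's own z axis and vertical above 0.5 rad).
It fails at once if the shot glass is knocked over or shoved away (distance of shot_glass from where it was at the start of the episode above 0.03 m or angle between shot_glass's own z axis and vertical above 0.5 rad).
It also fails if it takes over 112 s, if anything falls off the work surface, if the arm or the gripper's body presses on something with over 40 N, if the wrist force passes 120 N, or if a joint passes its speed limit or range.

## Working session

There is one attempt and no reset: what is moved stays moved. The work goes in short steps, Python scripts to look and compute and a shell command to move; the robot and the scene stay as the last step left them, time stands still between calls to the robot, and variables do not carry over. Pictures are saved under pics/ and viewed, at most 14 in all, crops included, and the job is handed in when it is done.

```bash
mkdir -p pics; python3 - <<'E'
from workcell import manip, optics
import cv2,numpy as np
for c in("scene","top"):
    im=optics.camera(c); cv2.imwrite(f"pics/{c}0.png",im[:,:,::-1])
    m=optics.camera_model(c); print(c,{k:np.round(v,4).tolist() if not isinstance(v,str) else v for k,v in m.items()})
    for l in "big_tamper_mid small_tamper_mid carton_mid bean_tube_mid big_stand small_stand carton_tray feeder cup shot_glass".split():
        print(l,[(round(d['score'],2),np.round(d['pixel']).tolist()) for d in optics.place_of(c,l)][:5])
s=manip.sense(); print(manip.pinch_z,s)
E
```

```text
scene {'intrinsics': [[371.8777, 0.0, 315.9091], [0.0, 371.8777, 209.1769], [0.0, 0.0, 1.0]], 'cam_to_world': [[0.8043, -0.4213, 0.4191, 0.8917], [0.5942, 0.5769, -0.5604, -0.5012], [-0.0056, 0.6997, 0.7144, 0.7439], [0.0, 0.0, 0.0, 1.0]]}
big_tamper_mid [(0.72, [330.0, 152.0])]
small_tamper_mid [(0.86, [279.0, 221.0]), (0.6, [238.0, 236.0]), (0.57, [269.0, 243.0]), (0.19, [387.0, 160.0])]
carton_mid [(0.86, [310.0, 187.0]), (0.24, [185.0, 275.0])]
bean_tube_mid [(0.92, [184.0, 274.0])]
big_stand [(0.89, [386.0, 160.0])]
small_stand [(0.82, [311.0, 301.0])]
carton_tray [(0.89, [385.0, 224.0])]
feeder [(0.97, [216.0, 356.0])]
cup [(0.65, [359.0, 184.0]), (0.6, [310.0, 191.0]), (0.41, [386.0, 222.0])]
shot_glass [(0.71, [244.0, 303.0]), (0.68, [268.0, 242.0])]
top {'intrinsics': [[501.6969, 0.0, 304.6834], [0.0, 501.6969, 207.8148], [0.0, 0.0, 1.0]], 'cam_to_world': [[0.0203, 0.9966, -0.0803, 0.3928], [-0.9998, 0.0208, 0.0045, 0.015], [0.0062, 0.0802, 0.9968, 1.4735], [0.0, 0.0, 0.0, 1.0]]}
big_tamper_mid [(0.79, [211.0, 253.0])]
small_tamper_mid [(0.72, [352.0, 254.0]), (0.52, [346.0,
[... 376 characters left out ...]
k': 1.1, 'q': array([ 1.20308717e+00,  2.63895452e-01,  1.60399885e+00,  1.25246228e-05,
        1.27369542e+00, -3.68939163e-02]), 'dq': array([ 1.25266605e-03, -1.24298598e-03,  1.74048417e-03,  3.48463820e-04,
       -1.39331831e-05, -1.22565121e-05]), 'effort': array([-1.11264340e-03, -5.02075446e+01, -3.57256329e+01,  7.27120531e-02,
        1.85893255e-02, -3.92366690e-05]), 'tcp_pos': array([0.21924258, 0.63839952, 0.23870941]), 'tcp_rot': array([-5.57052007e-06,  1.64656210e-01,  9.86351019e-01,  2.64297481e-06]), 'force': array([-0.00329887,  0.08418307, -0.78677169]), 'ft_torque': array([0.03052782, 0.08519359, 0.02516295]), 'grasp_force': 0.0, 'gripper_width': 0.08813583425793636}
```

```bash
python3 - <<'E'
import cv2
a=cv2.imread("pics/top0.png")[130:310,140:480]; cv2.imwrite("pics/top0c.png",cv2.resize(a,(800,424),interpolation=cv2.INTER_CUBIC))
a=cv2.imread("pics/scene0.png")[110:400,120:440]; cv2.imwrite("pics/scene0c.png",cv2.resize(a,(640,580),interpolation=cv2.INTER_CUBIC))
E
```

```text
(no output)
```

View pics/top0c.png

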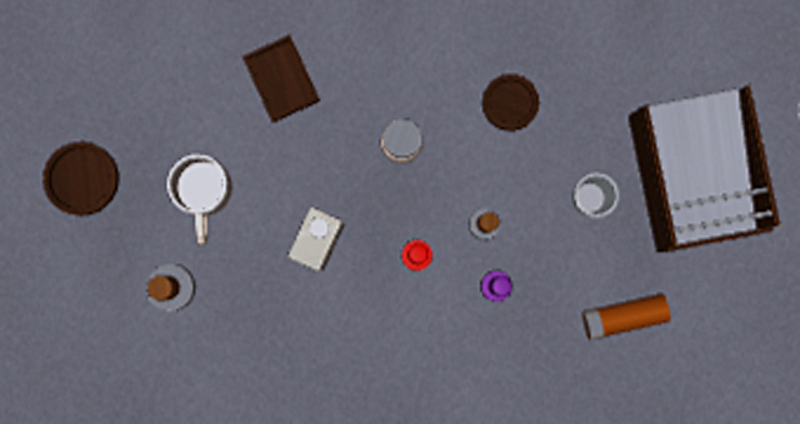

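View pics/scene0c.png

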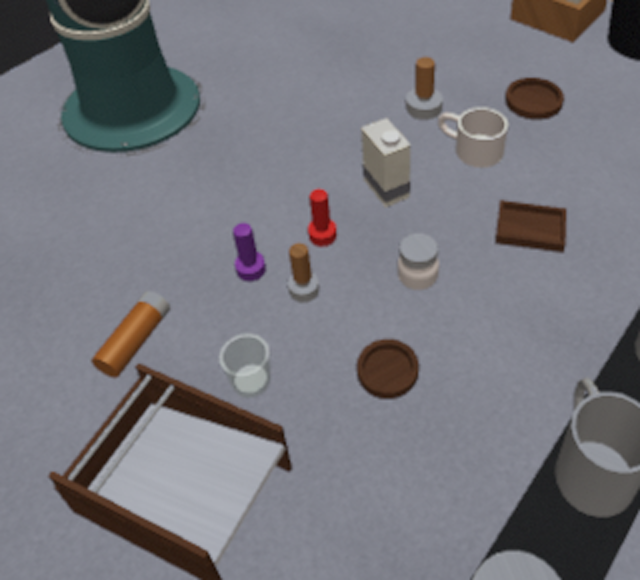

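```bash
cat > fit.py <<'E'
import numpy as np, cv2
from scipy.optimize import minimize
from workcell import optics
M={c:optics.camera_model(c) for c in("scene","top")}
def proj(c,P):
    T=np.linalg.inv(np.array(M[c]["cam_to_world"])); K=np.array(M[c]["intrinsics"])
    p=np.atleast_2d(P)@T[:3,:3].T+T[:3,3]; p=p*[1,-1,-1]; q=p@K.T; return q[:,:2]/q[:,2:]
def ray(c,uv):
    T=np.array(M[c]["cam_to_world"]); d=np.linalg.inv(M[c]["intrinsics"])@[*uv,1]; return T[:3,3],T[:3,:3]@(d*[1,-1,-1])
def tri(a,b):
    (o1,d1),(o2,d2)=ray("scene",a),ray("top",b); t=np.linalg.lstsq(np.c_[d1,-d2],o2-o1,rcond=None)[0]
    p,q=o1+t[0]*d1,o2+t[1]*d2; return (p+q)/2,np.linalg.norm(p-q)
th=np.linspace(0,2*np.pi,32,endpoint=False)
def cyl(r,z0,z1): return np.array([[r*np.cos(t),r*np.sin(t),z] for t in th for z in(z0,z1)])
def box(x0,x1,y0,y1,z0,z1): return np.array([[x,y,z] for x in(x0,x1) for y in(y0,y1) for z in(z0,z1)])
def tube(z=.018): return np.array([[.018*np.cos(t),y,z+.018*np.sin(t)] for t in th for y in(-.05,.05)])
def feeder(t): 
    w=.059
    return [box(-.085,.085,w,w+t,0,.089),box(-.085,.085,-w-t,-w,0,.089),box(-.087,-.083,-w,w,0,.06),
     np.array([[x,y,z] for y in(-w,w) for x,z in((-.085,0),(-.085,.015),(.085,0),(.085,.061))])]
MODELS=dict(big_tamper=[cyl(.029,0,.022),cyl(.015,.03,.09),cyl(.008,.02,.03)],small_tamper=[cyl(.019,0,.018),cyl(.012,.026,.08),cyl(.008,.018,.026)],
 carton=[box(-.032,.032,-.02,.02,0,.1),cyl(.012,.1,.11)+[.014,0,0]],bean_tube=[tube()],big_stand=[cyl(.046,0,.016)],small_stand=[cyl(.0355,0,.016)],
 carton_tray=[box(-.045,.045,-.033,.033,0,.016)],feeder=feeder(.005),cup=[cyl(.036,.0,.055)])
S=4
def render(c,parts,pose,roi):
    x,y,a,z=pose; R=np.array([[np.cos(a),-np.sin(a),0],[np.sin(a),np.cos(a),0],[0,0,1]]); u0,v0,u1,v1=roi
    m=np.zeros(((v1-v0)*S,(u1-u0)*S),np.uint8)
    for p in parts:
        q=(proj(c,p@R.T+[x,y,z])-[u0,v0]+.5)*S-.5
        cv2.fillConvexPoly(m,cv2.convexHull(np.round(q*16).astype(np.int32)),255,shift=4)
    return cv2.resize(m,(u1-u0,v1-v0),interpolation=cv2.INTER_AREA)/255.
def fit(imgs,name,x,y,a=0,yaw=True,z=0.,pad=8,fitz=False,thr=(16,30)):
    parts=MODELS[name]; roi={};mask={}
    for c in imgs:
        P=np.vstack([proj(c,p@np.array([[np.cos(a),-np.sin(a),0],[np.sin(a),np.cos(a),0],[0,0,1]]).T+[x,y,z]) for p in parts])
        roi[c]=np.r_[np.floor(P.min(0))-pad,np.ceil(P.max(0))+pad].astype(int); u0,v0,u1,v1=roi[c]=np.clip(roi[c],0,[640,400,640,400])
        I=cv2.cvtColor(imgs[c],cv2.COLOR_RGB2LAB)[v0:v1,u0:u1].astype(float)
        bg=np.median(np.vstack([I[:4].reshape(-1,3),I[-4:].reshape(-1,3),I[:,:4].reshape(-1,3),I[:,-4:].reshape(-1,3)]),0)
        d=np.linalg.norm(I-bg,axis=2); mask[c]=np.clip((d-thr[0])/(thr[1]-thr[0]),0,1)
    f=lambda p:sum(np.sum((render(c,parts,(p[0],p[1],p[2] if yaw else 0,z+(p[3] if fitz else 0)),roi[c])-mask[c])**2) for c in imgs)
    s=np.array([[0,0,0,0],[.006,0,0,0],[0,.006,0,0],[0,0,.15,0],[-.004,-.004,-.1,.006]])
    r=minimize(f,[x,y,a,0],method="Nelder-Mead",options=dict(initial_simplex=np.array([x,y,a,0])+s,xatol=1e-4,fatol=1e-2))
    return r.x,r.fun,{c:render(c,parts,(r.x[0],r.x[1],r.x[2] if yaw else 0,z+(r.x[3] if fitz else 0)),roi[c]) for c in imgs},roi,mask
E
cat > m1.py <<'E'
from fit import *
px=dict(big_tamper=((330,152),(211,253)),small_tamper=((269,243),(346,226)),carton=((310,187),(274,228)),bean_tube=((184,274),(405,264)),
big_stand=((386,160),(175,204)),small_stand=((311,301),(357,170)),carton_tray=((385,224),(261,164)),feeder=((216,356),(437,204)),cup=((359,184),(228,212)),shot=((244,303),(391,217)))
px.update(red=((279,221),(320,237)),purple=((238,236),(352,254)))
imgs={c:cv2.cvtColor(cv2.imread(f"pics/{c}0.png"),cv2.COLOR_BGR2RGB) for c in M}
# yaw guesses in world: from top crop (world x ~ -row, world y ~ -col)
yaw=dict(carton=0.4,bean_tube=.2,carton_tray=.4-.0,feeder=0.2)
ov={c:cv2.cvtColor(imgs[c],cv2.COLOR_RGB2BGR) for c in M}
ov={c:cv2.resize(ov[c],None,fx=2.4,fy=2.4) for c in M}
def ang(a,b):  # top pixel direction -> world yaw
    (o,d),(o2,d2)=ray("top",a),ray("top",b); v=(o2+d2*(-o2[2]/d2[2]))-(o+d*(-o[2]/d[2])); return np.arctan2(v[1],v[0])
g=lambda x,y:(140+x*.425,130+y*.425)
yaw=dict(carton=ang(g(305,265),g(325,213)),bean_tube=ang(g(665,305),g(590,325))-np.pi/2,carton_tray=ang(g(295,112),g(268,47)),feeder=ang(g(715,235),g(698,97)))
for n,(a,b) in px.items():
    p,e=tri(a,b); print(n,np.round(p,4),round(e,4),end=" ")
    if n in MODELS:
        r,fv,sil,roi,mask=fit(imgs,n,p[0],p[1],yaw.get(n,0),n in yaw,fitz=True)
        print("yaw0",round(yaw.get(n,0),3),"fit",np.round(r,4),round(fv,1),{c:round(mask[c].sum()) for c in mask})
        for c in M:
            m=(cv2.resize(sil[c],None,fx=2.4,fy=2.4)>.5).astype(np.uint8); cs,_=cv2.findContours(m,0,2)
            cv2.drawContours(ov[c],[k+np.round(np.array(roi[c][:2])*2.4).astype(int) for k in cs],-1,(0,255,0),1)
    else: print()
t=ov["top"][310:745,330:1130]; cv2.imwrite("pics/ovt.png",t); cv2.imwrite("pics/ovs.png",ov["scene"][260:960,300:1100][:600] if 0 else cv2.resize(ov["scene"][260:960,300:1050],(640,597)))
E
python3 m1.py
```

```text
big_tamper [0.3729 0.2698 0.048 ] 0.0027 yaw0 0 fit [ 0.3764  0.2723  0.0079 -0.0009] 298.1 {'scene': 391, 'top': 234}
small_tamper [ 0.4579 -0.1108  0.0439] 0.0013 yaw0 0 fit [ 0.4618 -0.1119  0.1589 -0.0015] 277.4 {'scene': 409, 'top': 107}
carton [0.4415 0.0879 0.0734] 0.0154 yaw0 -0.343 fit [ 0.4373  0.0929 -0.4451  0.0024] 259.8 {'scene': 665, 'top': 384}
bean_tube [ 0.3519 -0.2851  0.0274] 0.0058 yaw0 0.278 fit [ 0.3534 -0.2871  0.2429  0.0024] 383.7 {'scene': 924, 'top': 433}
big_stand [0.5116 0.3866 0.0072] 0.006 yaw0 0 fit [0.5094 0.3901 0.1025 0.0008] 66.3 {'scene': 582, 'top': 828}
small_stand [ 0.6224 -0.1501 -0.0043] 0.0149 yaw0 0 fit [ 6.156e-01 -1.429e-01  8.190e-02  5.000e-04] 29.1 {'scene': 784, 'top': 479}
carton_tray [0.6395 0.1408 0.006 ] 0.0032 yaw0 0.417 fit [ 0.6394  0.1452  0.4468 -0.0009] 29.4 {'scene': 793, 'top': 726}
feeder [ 0.5349 -0.3764  0.0008] 0.0136 yaw0 0.121 fit [ 5.300e-01 -3.735e-01  2.116e-01  1.000e-04] 1780.2 {'scene': 7239, 'top': 3220}
cup [0.4971 0.235  0.0058] 0.0076 yaw0 0 fit [ 0.5018  0.2391 -0.3848  0.0036] 662.5 {'scene': 343, 'top': 596}
shot [ 0.4918 -0.2473 -0.0134] 0.0039 
red [ 0.4256 -0.0372  0.037 ] 0.0003 
purple [ 0.3767 -0.1323  0.0345] 0.0073
```

View pics/ovt.png

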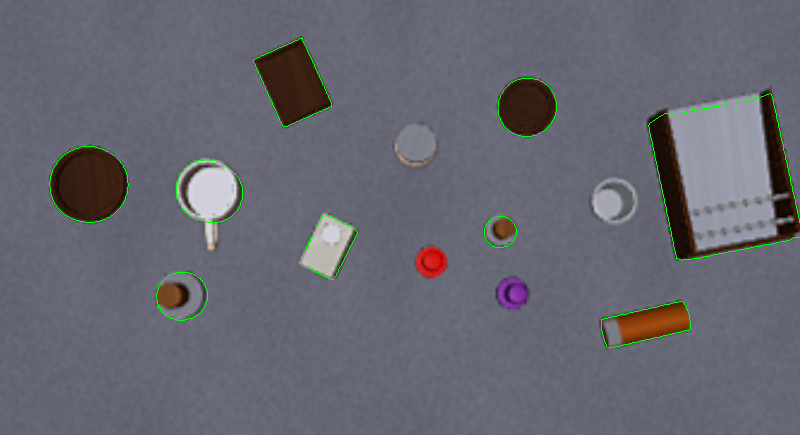

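View pics/ovs.png

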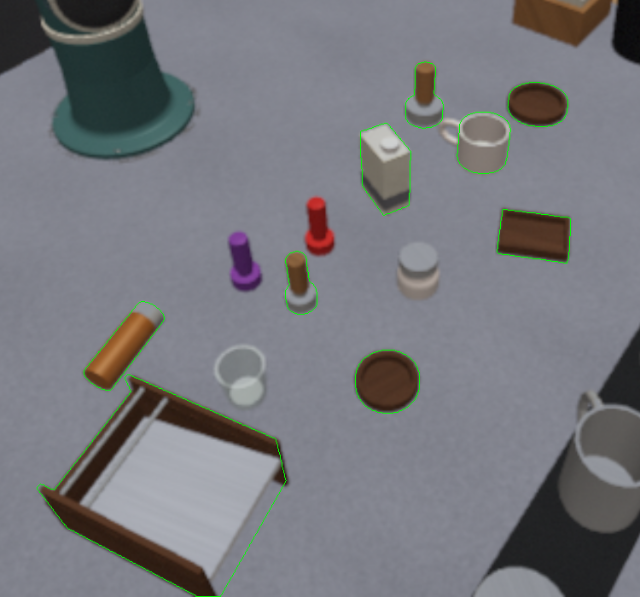

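The candidates for small_tamper in the top view are (346,226) with a brown handle and steel foot, (320,237) all red, and (352,254) all purple. The brown one fits the description. The fits sit on the outlines in both views, and their free heights come out at about 0. The big tamper is first.

```bash
cat > go.py <<'E'
import sys,numpy as np
from workcell import manip
def go(x,y,z,psi=None):
    s=manip.sense(); w,a,b,c=s["tcp_rot"]; p=s["tcp_pos"]
    X=np.array([1-2*(b*b+c*c),2*(a*b+w*c)]); Y=np.array([2*(a*b-w*c),1-2*(a*a+c*c)]); ps=np.arctan2(Y[1],Y[0])
    d=np.array([x,y])-p[:2]
    out=[np.round([d@X/.05,d@Y/.05,(p[2]-z)/.05],2).tolist()]
    if psi is not None: out.append(round(np.degrees((ps-psi+np.pi/2)%np.pi-np.pi/2)/5,2))
    print("units x,y,z:",*out,"psi",round(ps,3),"pos",np.round(p,4),"t",round(s["clock"],2),"q6",round(s["q"][5],2),"w",round(s["gripper_width"],4),"g",round(s["grasp_force"],1))
if __name__=="__main__": go(*map(float,sys.argv[1:]))
E
python3 go.py .3764 .2723 .12
python3 -c "
import cv2
a=cv2.imread('pics/top0.png')[205:275,290:410];cv2.imwrite('pics/st.png',cv2.resize(a,None,fx=6,fy=6,interpolation=2))"
```

```text
units x,y,z: [-5.35, -5.9, 2.37] psi 1.24 pos [0.2192 0.6384 0.2387] t 1.1 q6 -0.04 w 0.0881 g 0.0
```

View pics/st.png

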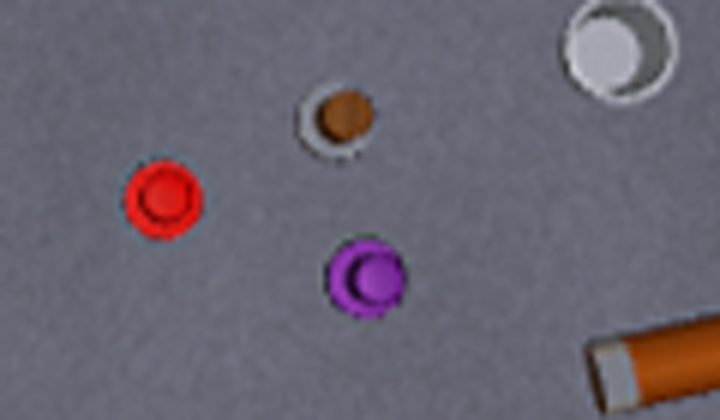

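The crop confirms that the wooden-handled small tamper with the steel foot is at top pixel (346,225). Red is at (317,238) and purple at (351,252).

```bash
python3 -m creep '[[0,[-0.53,-0.59,0.15],0],[0,[-0.53,-0.59,0.15],0],[0,[-0.53,-0.59,0.15],0],[0,[-0.53,-0.59,0.15],0],[0,[-0.53,-0.59,0.15],0],[0,[-0.53,-0.59,0.15],0],[0,[-0.53,-0.59,0.15],0],[0,[-0.53,-0.59,0.15],0],[0,[-0.53,-0.59,0.15],0],[0,[-0.53,-0.59,0.15],0]]' 25; python3 -m creep '[[0,[0,0,0],0],[0,[0,0,0],0],[0,[0,0,0],0]]';python3 go.py .3764 .2723 .047
```

```text
clock: 2.1
tcp_pos: [0.3745, 0.272, 0.1638]
tcp_rot: [0.0, 0.164, 0.986, 0.0]
force: [1.0, 0.2, 0.6]
gripper_width: 0.088
grasp_force: 0.0
clock: 2.4
tcp_pos: [0.3742, 0.2742, 0.1642]
tcp_rot: [0.0, 0.165, 0.986, 0.001]
force: [-0.8, 0.3, 0.4]
gripper_width: 0.0881
grasp_force: 0.0
units x,y,z: [-0.05, -0.02, 2.34] psi 1.24 pos [0.3742 0.2742 0.1642] t 2.4 q6 -0.66 w 0.0881 g 0.0
```

```bash
python3 -m creep '[[0,[-0.05,-0.02,0.4],0],[0,[0,0,0.5],0],[0,[0,0,0.5],0],[0,[0,0,0.5],0],[0,[0,0,0.3],0],[0,[0,0,0.14],0],[0,[0,0,0],0],[0.6,[0,0,0],0],[0.8,[0,0,0],0],[0.9,[0,0,0],0]]' 25; python3 -m creep '[[0.9,[0,0,0],0],[0.9,[0,0,0],0],[0.9,[0,0,0],0],[0.9,[0,0,0],0],[0.9,[0,0,0],0],[0.9,[0,0,0],0]]';python3 go.py .5094 .3901 .16
```

```text
clock: 3.4
tcp_pos: [0.3769, 0.2722, 0.0478]
tcp_rot: [0.001, 0.165, 0.986, 0.001]
force: [0.5, 0.4, -0.6]
gripper_width: 0.0662
grasp_force: 0.0
clock: 4.0
tcp_pos: [0.3764, 0.2719, 0.0468]
tcp_rot: [0.0, 0.165, 0.986, 0.0]
force: [0.8, 1.8, -0.9]
gripper_width: 0.0293
grasp_force: 25.0
units x,y,z: [-1.75, 3.1, -2.26] psi 1.24 pos [0.3764 0.2719 0.0468] t 4.0 q6 -0.67 w 0.0293 g 25.0
```

```bash
python3 -m creep '[[0.9,[0,0,-0.3],0],[0.9,[0,0,-0.6],0],[0.9,[0,0,-0.6],0],[0.9,[-0.2,0.35,-0.2],0],[0.9,[-0.4,0.7,0],0],[0.9,[-0.4,0.7,0],0],[0.9,[-0.4,0.7,0],0],[0.9,[-0.25,0.45,0],0],[0.9,[-0.1,0.2,0],0],[0.9,[0,0,0],0]]'; python3 -m creep '[[0.9,[0,0,0],0],[0.9,[0,0,0],0],[0.9,[0,0,0],0]]';python3 go.py .5094 .3901 .053
cat > look.py <<'E'
import sys; from fit import *
imgs={}
for c in M: imgs[c]=optics.camera(c); cv2.imwrite(f"pics/{sys.argv[1]}_{c}.png",imgs[c][:,:,::-1])
for a in sys.argv[2:]:
    n,x,y,yaw,z=a.split(","); x,y,z=float(x),float(y),float(z)
    r,fv,*_=fit(imgs,n,x,y,float(yaw or 0),bool(yaw),z=z,pad=5,fitz=True); print(n,np.round(r,4),round(fv,1))
E
```

```text
clock: 5.0
tcp_pos: [0.509, 0.3897, 0.13]
tcp_rot: [-0.001, 0.165, 0.986, -0.001]
force: [-0.8, 0.6, -5.3]
gripper_width: 0.0293
grasp_force: 25.0
clock: 5.3
tcp_pos: [0.5082, 0.3888, 0.1316]
tcp_rot: [-0.0, 0.165, 0.986, -0.0]
force: [-0.4, -0.1, -5.7]
gripper_width: 0.0293
grasp_force: 25.0
units x,y,z: [-0.02, 0.03, 1.57] psi 1.24 pos [0.5082 0.3888 0.1316] t 5.3 q6 -0.63 w 0.0293 g 25.0
```

```bash
python3 -m creep '[[0.9,[-0.02,0.03,0.4],0],[0.9,[0,0,0.5],0],[0.9,[0,0,0.4],0],[0.9,[0,0,0.2],0],[0.9,[0,0,0.08],0],[0.9,[0,0,0],0],[0.9,[0,0,0],0],[0.9,[0,0,0],0]]';python3 go.py .5094 .3901 .052;  python3 -m creep '[[0.3,[0,0,0],0],[0.3,[0,0,0],0],[0.3,[0,0,0],0],[0.3,[0,0,0],0],[0,[0,0,-0.3],0],[0,[0,0,-0.7],0],[0,[0,0,-0.9],0],[0,[0,0,-0.9],0],[0,[0,0,-0.5],0],[0,[0,0,0],0]]'; python3 go.py .4618 -.1119 .16 1.24;python3 look.py a big_tamper,.5094,.39,,.005
```

```text
clock: 6.1
tcp_pos: [0.5116, 0.3915, 0.054]
tcp_rot: [0.001, 0.165, 0.986, 0.001]
force: [0.1, 0.0, -4.4]
gripper_width: 0.0295
grasp_force: 25.0
units x,y,z: [0.03, -0.04, 0.04] psi 1.24 pos [0.5116 0.3915 0.054 ] t 6.1 q6 -0.63 w 0.0295 g 25.0
clock: 7.1
tcp_pos: [0.5135, 0.3929, 0.2254]
tcp_rot: [0.004, 0.165, 0.986, 0.004]
force: [0.7, -0.3, 0.6]
gripper_width: 0.0882
grasp_force: 0.0
units x,y,z: [-2.3, -9.88, 1.31] 0.0 psi 1.24 pos [0.5135 0.3929 0.2254] t 7.1 q6 -0.63 w 0.0882 g 0.0
big_tamper [ 0.5277  0.3515 -1.3238  0.0167] 644.5
```

```bash
python3 -m creep '[[0,[-0.1,-0.5,0],0],[0,[-0.2,-0.88,0],0],[0,[-0.2,-0.88,0],0],[0,[-0.2,-0.88,0],0],[0,[-0.2,-0.88,0],0],[0,[-0.2,-0.88,0],0],[0,[-0.2,-0.88,0],0],[0.3,[-0.2,-0.88,0],0],[0.4,[-0.2,-0.88,0],0],[0.4,[-0.2,-0.88,0],0]]'; python3 -m creep '[[0.4,[-0.2,-0.88,0.2],0],[0.4,[-0.2,-0.58,0.3],0],[0.4,[0,0,0.3],1],[0.4,[0,0,0.2],1],[0.4,[0,0,0],0.2],[0.4,[0,0,0],0],[0.4,[0,0,0],0]]'; python3 go.py .4618 -.1119 .039 1.05
```

```text
clock: 8.2
tcp_pos: [0.4616, -0.0396, 0.2154]
tcp_rot: [-0.002, 0.165, 0.986, -0.0]
force: [0.9, 0.5, -0.7]
gripper_width: 0.0665
grasp_force: 0.0
clock: 8.9
tcp_pos: [0.4589, -0.1135, 0.1676]
tcp_rot: [-0.0, 0.258, 0.966, 0.0]
force: [0.2, 0.4, 0.3]
gripper_width: 0.0525
grasp_force: 0.0
units x,y,z: [-0.03, 0.06, 2.57] -0.0 psi 1.05 pos [ 0.4589 -0.1135  0.1676] t 8.9 q6 -1.35 w 0.0525 g 0.0
```

```bash
python3 -c "
import cv2,numpy as np
a=cv2.imread('pics/a_scene.png')[110:210,290:440];b=cv2.imread('pics/a_top.png')[170:270,140:290]
cv2.imwrite('pics/b1.png',cv2.resize(np.hstack([a,b]),(780,260),interpolation=2))"
```

```text
(no output)
```

View pics/b1.png

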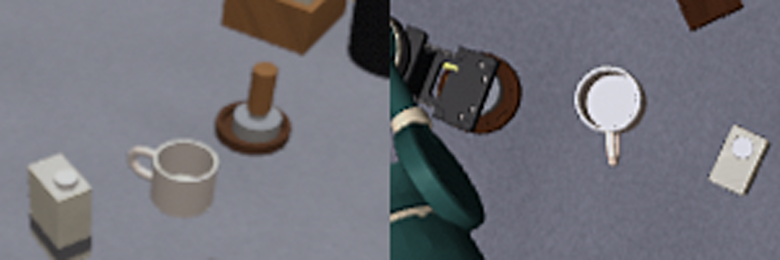

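The big tamper stands upright inside its ring at crop (257,120). Next is the small tamper.

```bash
python3 -m creep '[[0.4,[-0.03,0.06,0.3],0],[0.4,[0,0,0.6],0],[0.4,[0,0,0.6],0],[0.4,[0,0,0.6],0],[0.4,[0,0,0.35],0],[0.4,[0,0,0.12],0],[0.4,[0,0,0],0],[0.6,[0,0,0],0],[0.9,[0,0,0],0],[0.9,[0,0,0],0]]' 20; python3 -m creep '[[0.9,[0,0,0],0],[0.9,[0,0,0],0],[0.9,[0,0,0],0],[0.9,[0,0,0],0],[0.9,[0,0,-0.3],0],[0.9,[0,0,-0.7],0],[0.9,[0,0,-0.7],0],[0.9,[0,0,-0.5],0],[0.9,[0,0,0],0],[0.9,[0,0,0],0]]';python3 go.py .6156 -.1429 .12
```

```text
clock: 9.9
tcp_pos: [0.4628, -0.1122, 0.0405]
tcp_rot: [0.001, 0.258, 0.966, -0.0]
force: [0.1, 0.4, 0.6]
gripper_width: 0.0311
grasp_force: 0.0
clock: 10.9
tcp_pos: [0.4614, -0.1117, 0.1485]
tcp_rot: [-0.0, 0.258, 0.966, 0.0]
force: [-0.3, -0.6, -2.9]
gripper_width: 0.0234
grasp_force: 20.0
units x,y,z: [-2.98, 1.0, 0.57] psi 1.048 pos [ 0.4614 -0.1117  0.1485] t 10.9 q6 -1.34 w 0.0234 g 20.0
```

```bash
python3 -m creep '[[0.9,[-0.3,0.1,0],0],[0.9,[-0.7,0.25,0],0],[0.9,[-0.7,0.25,0],0],[0.9,[-0.7,0.2,0],0],[0.9,[-0.4,0.15,0],0],[0.9,[-0.18,0.05,0],0],[0.9,[0,0,0],0],[0.9,[0,0,0],0],[0.9,[0,0,0],0]]';python3 go.py .6156 -.1429 .045
```

```text
clock: 11.8
tcp_pos: [0.6141, -0.1426, 0.1484]
tcp_rot: [-0.001, 0.258, 0.966, -0.0]
force: [-0.6, -0.0, -2.5]
gripper_width: 0.0235
grasp_force: 20.0
units x,y,z: [-0.03, 0.01, 2.07] psi 1.048 pos [ 0.6141 -0.1426  0.1484] t 11.8 q6 -1.32 w 0.0235 g 20.0
```

```bash
python3 -m creep '[[0.9,[-0.03,0.01,0.4],0],[0.9,[0,0,0.5],0],[0.9,[0,0,0.5],0],[0.9,[0,0,0.4],0],[0.9,[0,0,0.2],0],[0.9,[0,0,0.07],0],[0.9,[0,0,0],0],[0.9,[0,0,0],0]]';python3 go.py .6156 -.1429 .044;  python3 -m creep '[[0.5,[0,0,0],0],[0.5,[0,0,0],0],[0.5,[0,0,0],0],[0.4,[0,0,0],0],[0.3,[0,0,-0.3],0],[0,[0,0,-0.7],-0.45],[0,[0,0,-0.9],-0.45],[0,[0,0,-0.9],0],[0,[0,0,-0.4],0],[0,[0,0,0],0]]'; python3 go.py .4373 .0929 .16 1.126;python3 look.py b
```

```text
clock: 12.6
tcp_pos: [0.6183, -0.1435, 0.047]
tcp_rot: [0.001, 0.258, 0.966, 0.0]
force: [-0.7, -0.2, -1.8]
gripper_width: 0.0235
grasp_force: 20.0
units x,y,z: [0.05, -0.02, 0.06] psi 1.048 pos [ 0.6183 -0.1435  0.047 ] t 12.6 q6 -1.32 w 0.0235 g 20.0
clock: 13.6
tcp_pos: [0.6204, -0.1441, 0.2122]
tcp_rot: [0.005, 0.22, 0.975, -0.0]
force: [0.2, -0.6, -0.1]
gripper_width: 0.0884
grasp_force: 0.0
units x,y,z: [5.34, 2.71, 1.04] 0.01 psi 1.127 pos [ 0.6204 -0.1441  0.2122] t 13.6 q6 -1.39 w 0.0884 g 0.0
```

```bash
python3 -c "
import cv2,numpy as np
a=cv2.imread('pics/b_scene.png')[210:330,220:370];b=cv2.imread('pics/b_top.png')[140:260,290:440]
cv2.imwrite('pics/b2.png',cv2.resize(np.hstack([a,b]),(780,312),interpolation=2))"
```

```text
(no output)
```

View pics/b2.png

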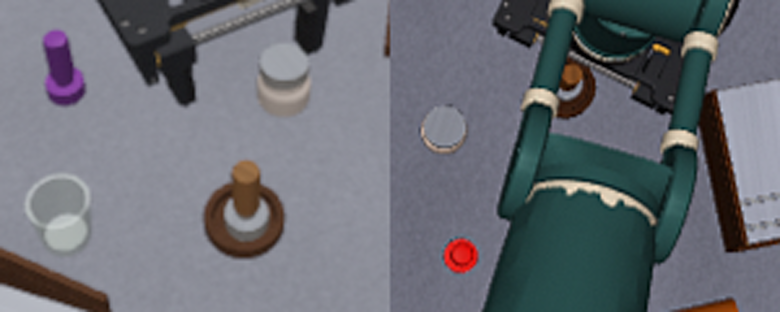

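The small tamper stands in its ring at crop (245,225), roughly centred. Next is the carton.

```bash
python3 -m creep '[[0,[0.4,0.2,0],0],[0,[0.8,0.4,0],0],[0,[0.8,0.4,0],0],[0,[0.8,0.4,0],0],[0,[0.8,0.4,0],0],[0,[0.8,0.4,0],0],[0,[0.6,0.3,0],0],[0,[0.34,0.21,0],0],[0,[0,0,0],0],[0,[0,0,0],0]]' 25;python3 go.py .4373 .0929 .064 1.126
```

```text
clock: 14.7
tcp_pos: [0.4334, 0.0937, 0.2039]
tcp_rot: [-0.001, 0.22, 0.976, -0.001]
force: [0.7, -0.4, 0.1]
gripper_width: 0.0884
grasp_force: 0.0
units x,y,z: [-0.08, 0.02, 2.8] 0.02 psi 1.128 pos [0.4334 0.0937 0.2039] t 14.7 q6 -0.97 w 0.0884 g 0.0
```

```bash
python3 -m creep '[[0,[-0.08,0.02,0.4],0],[0,[0,0,0.6],0],[0,[0,0,0.6],0],[0,[0,0,0.6],0],[0,[0,0,0.4],0],[0,[0,0,0.2],0],[0,[0,0,0],0],[0.5,[0,0,0],0],[0.7,[0,0,0],0],[0.8,[0,0,0],0]]' 25; python3 go.py .4373 .0929 .064 1.126; python3 -m creep '[[0.8,[0,0,0],0],[0.8,[0,0,0],0],[0.8,[0,0,0],0],[0.8,[0,0,0],0],[0.8,[0,0,-0.2],0],[0.8,[0,0,-0.5],0],[0.8,[0,0,-0.7],0],[0.8,[0,0,-0.7],0],[0.8,[0,0,-0.3],0],[0.8,[0,0,0],0]]';python3 go.py .6394 .1452 .18 2.018
```

```text
clock: 15.7
tcp_pos: [0.4398, 0.0931, 0.067]
tcp_rot: [0.001, 0.22, 0.975, 0.0]
force: [0.4, -0.8, -0.6]
gripper_width: 0.0659
grasp_force: 0.0
units x,y,z: [0.04, -0.03, 0.06] 0.01 psi 1.126 pos [0.4398 0.0931 0.067 ] t 15.7 q6 -0.97 w 0.0659 g 0.0
clock: 16.7
tcp_pos: [0.4404, 0.0934, 0.1889]
tcp_rot: [0.003, 0.22, 0.975, 0.001]
force: [0.8, 0.4, -2.9]
gripper_width: 0.0398
grasp_force: 24.7
units x,y,z: [-3.15, 2.65, 0.18] -10.21 psi 1.127 pos [0.4404 0.0934 0.1889] t 16.7 q6 -0.97 w 0.0398 g 24.7
```

```bash
python3 -m creep '[[0.8,[-0.3,0.25,0],0],[0.8,[-0.6,0.5,0],0],[0.8,[-0.7,0.6,0],0],[0.8,[-0.7,0.6,0],0],[0.8,[-0.5,0.4,0],0],[0.8,[-0.35,0.3,0],0],[0.8,[0,0,0],-0.6],[0.8,[0,0,0],-0.8],[0.8,[0,0,0],-0.8],[0.8,[0,0,0],-0.8]]'; python3 -m creep '[[0.8,[0,0,0],-1],[0.8,[0,0,0],-1],[0.8,[0,0,0],-1],[0.8,[0,0,0],-1],[0.8,[0,0,0],-1],[0.8,[0,0,0],-1],[0.8,[0,0,0],-0.8],[0.8,[0,0,0],-0.4],[0.8,[0,0,0],0],[0.8,[0,0,0],0]]';python3 go.py .6394 .1452 .072 2.018; python3 look.py c carton,.6394,.1452,.447,.12
```

```text
clock: 17.7
tcp_pos: [0.6362, 0.1448, 0.1827]
tcp_rot: [-0.002, 0.09, 0.996, -0.001]
force: [-0.4, 0.0, -3.6]
gripper_width: 0.0399
grasp_force: 24.7
clock: 18.7
tcp_pos: [0.6367, 0.1448, 0.1839]
tcp_rot: [-0.001, -0.221, 0.975, 0.0]
force: [-1.2, -0.2, -3.3]
gripper_width: 0.0403
grasp_force: 24.7
units x,y,z: [-0.05, -0.02, 2.24] -0.02 psi 2.016 pos [0.6367 0.1448 0.1839] t 18.7 q6 -1.83 w 0.0403 g 24.7
carton [0.6397 0.1481 0.0524 0.0181] 1291.8
```

```bash
python3 -m creep '[[0.8,[-0.05,-0.02,0.4],0],[0.8,[0,0,0.5],0],[0.8,[0,0,0.5],0],[0.8,[0,0,0.4],0],[0.8,[0,0,0.25],0],[0.8,[0,0,0.15],0],[0.8,[0,0,0.05],0],[0.8,[0,0,0],0],[0.8,[0,0,0],0]]';python3 go.py .6394 .1452 .071 2.018
```

```text
clock: 19.7
tcp_pos: [0.6414, 0.1453, 0.0745]
tcp_rot: [0.001, -0.221, 0.975, -0.0]
force: [-0.2, 0.4, -3.2]
gripper_width: 0.0396
grasp_force: 24.7
units x,y,z: [0.04, 0.01, 0.07] -0.02 psi 2.017 pos [0.6414 0.1453 0.0745] t 19.7 q6 -1.83 w 0.0396 g 24.7
```

```bash
python3 -m creep '[[0.8,[0,0,0.06],0],[0.8,[0,0,0],0],[0.8,[0,0,0],0],[0.3,[0,0,0],0],[0.3,[0,0,0],0],[0.3,[0,0,0],0],[0.3,[0,0,0],0],[0,[0,0,-0.3],0],[0,[0,0,-0.7],0],[0,[0,0,-0.7],0]]'; python3 -m creep '[[0,[0,0,-0.7],0],[0,[0,0,-0.3],1],[0,[0,0,0],1],[0,[0,0,0],1],[0,[0,0,0],1],[0,[0,0,0],1],[0,[0,0,0],1],[0,[0,0,0],1],[0,[0,0,0],1],[0,[0,0,0],1]]'; python3 -m creep '[[0,[0,0,0],1],[0,[0,0,0],1],[0,[0,0,0],1],[0,[0,0,0],1],[0,[0,0,0],1],[0,[0,0,0],1],[0,[0,0,0],1],[0,[0,0,0],1],[0,[0,0,0],1],[0,[0,0,0],1]]'; python3 -m creep '[[0,[0,0,0],1],[0,[0,0,0],0.3],[0,[0,0,0],0],[0,[0,0,0],0]]'; python3 go.py .3534 -.2871 .15 .243; python3 look.py d bean_tube,.3534,-.287,.243,0
```

```text
clock: 20.7
tcp_pos: [0.6397, 0.145, 0.1561]
tcp_rot: [-0.001, -0.221, 0.975, 0.0]
force: [0.4, -0.3, 0.5]
gripper_width: 0.0834
grasp_force: 0.0
clock: 21.7
tcp_pos: [0.6406, 0.1452, 0.2066]
tcp_rot: [0.001, 0.171, 0.985, 0.0]
force: [-0.9, -0.5, -0.2]
gripper_width: 0.0883
grasp_force: 0.0
clock: 22.7
tcp_pos: [0.6406, 0.1452, 0.2066]
tcp_rot: [0.0, 0.571, 0.821, 0.0]
force: [0.2, 0.1, -0.6]
gripper_width: 0.0877
grasp_force: 0.0
clock: 23.1
tcp_pos: [0.6405, 0.1452, 0.2057]
tcp_rot: [0.0, 0.615, 0.789, 0.0]
force: [-0.3, -0.2, 0.1]
gripper_width: 0.0882
grasp_force: 0.0
units x,y,z: [-6.98, -7.68, 1.11] 0.04 psi 0.247 pos [0.6405 0.1452 0.2057] t 23.1 q6 -0.06 w 0.0882 g 0.0
bean_tube [ 0.3528 -0.2868  0.2415  0.0013] 330.9
```

```bash
python3 -c "
import cv2,numpy as np
a=cv2.imread('pics/d_scene.png')[150:270,300:450];b=cv2.imread('pics/d_top.png')[120:240,200:350]
cv2.imwrite('pics/b3.png',cv2.resize(np.hstack([a,b]),(780,312),interpolation=2))"
```

```text
(no output)
```

View pics/b3.png

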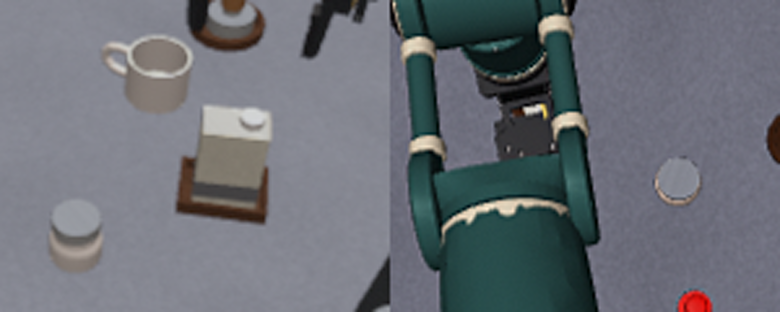

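The carton stands upright in its tray at crop (232,165). Next is the tube.

```bash
python3 -m creep '[[0,[-0.35,-0.38,0],0],[0,[-0.65,-0.7,0],0],[0,[-0.65,-0.7,0],0],[0,[-0.65,-0.7,0],0],[0,[-0.65,-0.7,0],0],[0,[-0.65,-0.7,0],0],[0,[-0.65,-0.7,0],0],[0,[-0.65,-0.7,0],0],[0,[-0.65,-0.7,0],0],[0,[-0.65,-0.7,0],0]]' 10; python3 -m creep '[[0,[-0.5,-0.6,0],0],[0,[-0.28,-0.4,0],0],[0,[0,0,0],0],[0,[0,0,0],0],[0,[0,0,0],0]]'; python3 go.py .353 -.287 .006 .243
```

```text
clock: 24.2
tcp_pos: [0.3904, -0.238, 0.2056]
tcp_rot: [0.001, 0.615, 0.789, 0.0]
force: [0.6, -0.8, -0.3]
gripper_width: 0.0879
grasp_force: 0.0
clock: 24.7
tcp_pos: [0.3531, -0.2859, 0.2052]
tcp_rot: [0.0, 0.615, 0.789, 0.0]
force: [0.8, -0.6, -0.5]
gripper_width: 0.0878
grasp_force: 0.0
units x,y,z: [-0.02, -0.01, 3.98] 0.03 psi 0.246 pos [ 0.3531 -0.2859  0.2052] t 24.7 q6 -0.98 w 0.0878 g 0.0
```

```bash
python3 -m creep '[[0,[-0.02,-0.01,0.4],0],[0,[0,0,0.7],0],[0,[0,0,0.7],0],[0,[0,0,0.7],0],[0,[0,0,0.6],0],[0,[0,0,0.4],0],[0,[0,0,0.25],0],[0,[0,0,0.12],0],[0,[0,0,0.05],0],[0,[0,0,0],0]]'; python3 -m creep '[[0,[0,0,0],0],[0,[0,0,0],0]]'; python3 go.py .353 -.287 .006 .243;  python3 look.py e
```

```text
clock: 25.7
tcp_pos: [0.3531, -0.288, 0.0098]
tcp_rot: [0.001, 0.615, 0.788, -0.0]
force: [-0.3, 0.0, -0.0]
gripper_width: 0.0882
grasp_force: 0.0
clock: 25.9
tcp_pos: [0.353, -0.2884, 0.0102]
tcp_rot: [0.001, 0.615, 0.788, -0.0]
force: [-0.7, 0.3, 0.3]
gripper_width: 0.0883
grasp_force: 0.0
units x,y,z: [0.03, 0.01, 0.08] 0.02 psi 0.245 pos [ 0.353  -0.2884  0.0102] t 25.9 q6 -0.98 w 0.0883 g 0.0
```

```bash
python3 -m creep '[[0.3,[0.03,0.01,0.06],0],[0.5,[0,0,0],0],[0.6,[0,0,0],0],[0.65,[0,0,0],0],[0.7,[0,0,0],0],[0.8,[0,0,0],0],[0.8,[0,0,0],0],[0.8,[0,0,0],0],[0.8,[0,0,0],0],[0.8,[0,0,0],0]]' 10; python3 go.py .353 -.287 .006 .243; python3 -m creep '[[0.8,[0,0,-0.2],0],[0.8,[0,0,-0.5],0],[0.8,[0,0,-0.7],0],[0.8,[0,0,-0.7],0],[0.8,[0,0,-0.7],0],[0.8,[0,0,-0.4],0.4],[0.8,[0,0,-0.2],0],[0.8,[0,0,0],0],[0.8,[0,0,0],0]]'; python3 go.py .574 -.3641 .19 .2116; python3 look.py f bean_tube,.353,-.287,.2116,.171
```

```text
clock: 27.0
tcp_pos: [0.3525, -0.2862, 0.0062]
tcp_rot: [0.0, 0.615, 0.788, -0.0]
force: [-1.0, -0.3, -0.4]
gripper_width: 0.0354
grasp_force: 10.0
units x,y,z: [-0.02, 0.01, 0.0] 0.02 psi 0.245 pos [ 0.3525 -0.2862  0.0062] t 27.0 q6 -0.98 w 0.0354 g 10.0
clock: 27.9
tcp_pos: [0.3519, -0.2856, 0.1753]
tcp_rot: [-0.001, 0.629, 0.778, 0.0]
force: [-0.2, -0.3, -1.6]
gripper_width: 0.0356
grasp_force: 10.0
units x,y,z: [-2.46, 4.02, -0.29] -0.01 psi 0.211 pos [ 0.3519 -0.2856  0.1753] t 27.9 q6 -0.95 w 0.0356 g 10.0
bean_tube [ 0.3472 -0.2708  0.2701  0.0014] 1945.7
```

```bash
python3 -m creep '[[0.8,[-0.2,0.35,0],0],[0.8,[-0.4,0.65,0],0],[0.8,[-0.4,0.65,0],0],[0.8,[-0.4,0.65,0],0],[0.8,[-0.4,0.65,0],0],[0.8,[-0.3,0.5,0],0],[0.8,[-0.2,0.35,0],0],[0.8,[-0.16,0.22,0],0],[0.8,[0,0,0],0],[0.8,[0,0,0],0]]'; python3 -m creep '[[0.8,[0,0,0],0],[0.8,[0,0,0],0]]'; python3 go.py .574 -.3641 .066 .2116
```

```text
clock: 29.0
tcp_pos: [0.5737, -0.3639, 0.1742]
tcp_rot: [-0.002, 0.629, 0.777, -0.0]
force: [-0.2, 0.9, -0.6]
gripper_width: 0.0358
grasp_force: 10.0
clock: 29.2
tcp_pos: [0.5738, -0.3641, 0.1759]
tcp_rot: [-0.0, 0.629, 0.777, -0.0]
force: [-0.5, -0.6, -0.1]
gripper_width: 0.0355
grasp_force: 10.0
units x,y,z: [-0.0, 0.0, 2.2] -0.02 psi 0.21 pos [ 0.5738 -0.3641  0.1759] t 29.2 q6 -0.81 w 0.0355 g 10.0
```

```bash
python3 -m creep '[[0.8,[0,0,0.3],0],[0.8,[0,0,0.5],0],[0.8,[0,0,0.5],0],[0.8,[0,0,0.4],0],[0.8,[0,0,0.25],0],[0.8,[0,0,0.15],0],[0.8,[0,0,0.07],0],[0.8,[0,0,0],0],[0.8,[0,0,0],0],[0.8,[0,0,0],0]]'; python3 go.py .574 -.3641 .066 .2116; python3 look.py g; python3 -c "
import cv2,numpy as np
a=cv2.imread('pics/g_scene.png')[250:400,120:320];b=cv2.imread('pics/g_top.png')[130:280,340:540]
cv2.imwrite('pics/b4.png',cv2.resize(np.hstack([a,b]),(800,300),interpolation=2))"
```

```text
clock: 30.2
tcp_pos: [0.5754, -0.365, 0.069]
tcp_rot: [0.001, 0.629, 0.777, 0.0]
force: [0.2, 0.0, -0.5]
gripper_width: 0.0358
grasp_force: 10.0
units x,y,z: [0.02, -0.02, 0.06] -0.02 psi 0.21 pos [ 0.5754 -0.365   0.069 ] t 30.2 q6 -0.81 w 0.0358 g 10.0
```

View pics/b4.png

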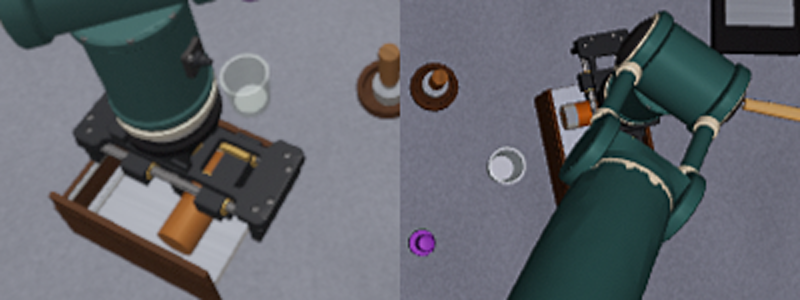

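```bash
python3 -m creep '[[0.8,[0,0,0.06],0],[0.8,[0,0,0],0],[0.8,[0,0,0],0],[0.4,[0,0,0],0],[0.3,[0,0,0],0],[0.2,[0,0,0],0],[0.2,[0,0,-0.1],0],[0.2,[0,0,-0.2],0],[0.2,[0,0,-0.3],0],[0.2,[0,0,-0.5],0]]'; python3 -m creep '[[0.2,[0,0,-0.7],0],[0.2,[0,0,-0.7],0],[0.2,[0,0,-0.7],0],[0.2,[0,0,-0.7],0],[0.2,[0,0,-0.3],0],[0.2,[-0.4,0.5,0],0],[0.2,[-0.6,0.7,0],0],[0.2,[-0.6,0.7,0],0],[0.2,[-0.6,0.7,0],0],[0.2,[0,0,0],0]]'; python3 look.py h; python3 -c "
import cv2,numpy as np
a=cv2.imread('pics/h_scene.png')[100:400,130:430];b=cv2.imread('pics/h_top.png')[120:300,140:490]
cv2.imwrite('pics/b5.png',cv2.resize(a,(600,600),interpolation=2));cv2.imwrite('pics/b6.png',cv2.resize(b,(800,411),interpolation=2))"
```

```text
clock: 31.3
tcp_pos: [0.5739, -0.364, 0.1198]
tcp_rot: [-0.001, 0.629, 0.777, -0.0]
force: [-0.9, 0.5, -0.3]
gripper_width: 0.0703
grasp_force: 0.0
clock: 32.3
tcp_pos: [0.7278, -0.4464, 0.2672]
tcp_rot: [-0.003, 0.629, 0.777, -0.0]
force: [-0.6, 0.8, -1.2]
gripper_width: 0.0704
grasp_force: 0.0
```

View pics/b5.png

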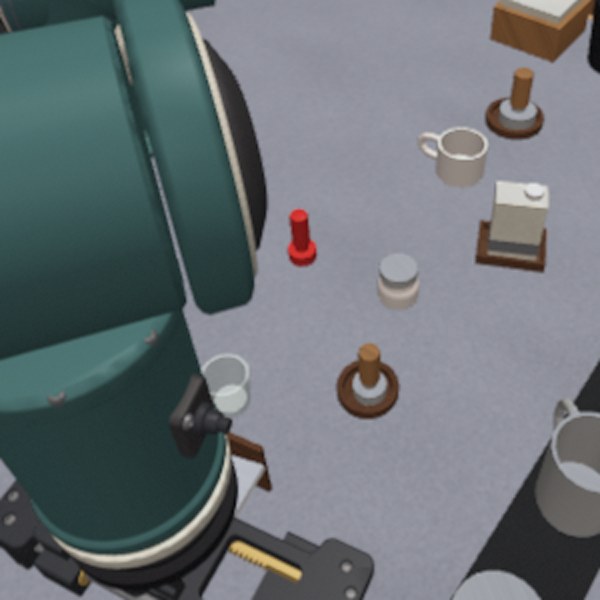

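View pics/b6.png

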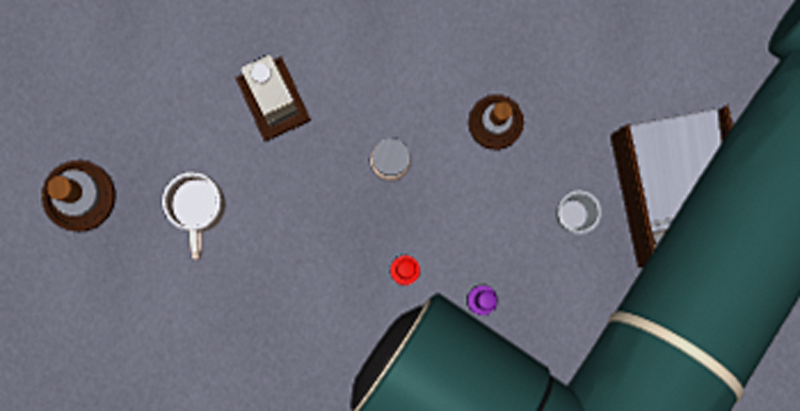

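Both tampers and the carton sit in their places in both views. I'll swing clear to see the feeder.

```bash
python3 -m creep '[[0.2,[0.5,0,0],0],[0.2,[0.9,0,0],0],[0.2,[0.9,0,0],0],[0.2,[0.9,0,0],0],[0.2,[0.9,0,0],0],[0.2,[0.9,0,0],0],[0.2,[0.9,0,0],0],[0.2,[0.9,0,0],0],[0.2,[0.9,0,0],0],[0.2,[0.5,0,0],0]]'; python3 -m creep '[[0.2,[0,0,0],0],[0.2,[0,0,0],0],[0.2,[0,0,0],0]]'; python3 look.py i; python3 - <<'E'
import sys; sys.path.insert(0,'.')
from fit import *
for c in M: print(c,[(round(d['score'],2),np.round(d['pixel'],1).tolist()) for d in optics.place_of(c,'bean_tube_mid')])
R=np.array([[np.cos(.2116),-np.sin(.2116),0],[np.sin(.2116),np.cos(.2116),0],[0,0,1]])
ims=[]
for c,(v,u) in (("scene",(250,120)),("top",(150,370))):
    q=np.vstack([proj(c,R@p+[.53,-.3735,0]) for p in [[-.065,0,.039],[-.065,.05,.039],[-.065,-.05,.039]]]); print(c,q.round(1).tolist())
    im=cv2.imread(f'pics/i_{c}.png')[v:v+150,u:u+200]; ims.append(cv2.resize(im,(400,300),interpolation=2))
    for p in q: cv2.circle(ims[-1],tuple(int(k) for k in (p-[u,v])*2),2,(0,255,0),-1)
cv2.imwrite('pics/b7.png',np.hstack(ims))
E
```

```text
clock: 33.4
tcp_pos: [0.6365, -0.0407, 0.2768]
tcp_rot: [0.001, 0.628, 0.778, 0.001]
force: [-0.0, -0.1, 0.1]
gripper_width: 0.0705
grasp_force: 0.0
clock: 33.7
tcp_pos: [0.6388, -0.045, 0.2756]
tcp_rot: [0.001, 0.629, 0.777, 0.0]
force: [0.0, 0.2, -0.4]
gripper_width: 0.0705
grasp_force: 0.0
scene [(0.77, [180.8, 333.9])]
top [(0.81, [439.5, 225.9])]
scene [[181.1, 333.0], [196.5, 312.3], [164.4, 355.5]]
top [[442.4, 225.2], [425.4, 228.6], [459.4, 221.9]]
```

View pics/b7.png

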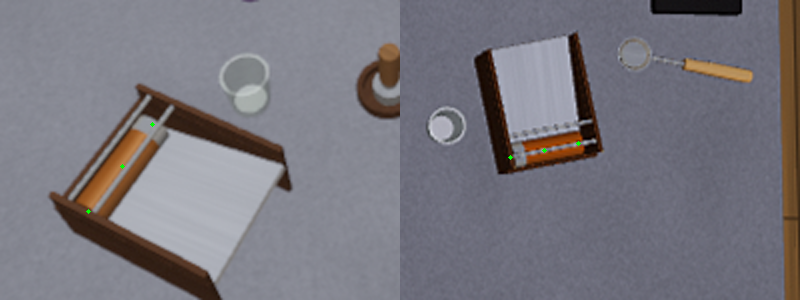

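The tube lies crosswise at the bottom stop, at scene pixel (181,333) and top pixel (440,226). Anything seated in its well or between the walls is within tolerance by geometry.

```bash
python3 -c "
from workcell import manip
print(manip.hand_in())"
```

```text
the job is handed in; nothing more can be done
None
```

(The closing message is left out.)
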